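# Lock the city model with the long T-key

### The arm

A 6-joint arm with a two-finger parallel gripper is mounted at the origin on the work surface. World frame = base frame: x ahead of the robot, y to its left, z up, the work surface at z = 0. Lengths are in mm, angles in rad, forces in N, time in s.
With the tool pointing down it reaches from about 325 to 900 mm from the base axis. Payload 6.1 kg.
Tool frame: the origin (TCP) lies on the front face of the gripper's body, between the roots of the fingers; the fingertips stand 73 mm ahead of it and the grasp point (between the pads) lies bot.tcp_to_grasp ahead of it (bot.tcp_to_grasp is the distance from the TCP to the grasp point, in mm); z points along the fingers, y is the line along which they close (so a half turn about z gives the same grasp; the last joint's range is limited). The gripper opens to 85 mm and grips with 20 to 120 N. Pads are 22 mm wide; open, the fingers measure 114 mm over their backs; the gripper's body (76 mm by 85 mm) begins 54 mm behind the grasp point. The pads swing forward as they close: fully open they stand 13 mm farther back than shut.
Start: joints at [-1.423, 0.22, 1.526, -0, 1.395, -0.126], TCP at [168.988, -601.714, 303.9] pointing down, gripper open.
Joint ranges: [-2.98, 2.98], [-0.91, 2.08], [0.09, 2.57], [-1.24, 4.39], [0.2, 2.65], [-2.68, 2.68]. Speed limits (rad/s): [2.57, 2.57, 3.01, 3.14, 3.14, 3.14].

### API

Orientations are given as a rotation vector (axis times angle).
In Python, from bench import bot, eyes, ticket gives the robot as it stands.
- The arm moves only by the tool send_rows, never from a script. Its argument "rows" is a list of rows, each a list of 3 entries, a list of its own where there are three numbers: the turn, a rotation vector about the world's x, y, z in rad, then the shift along the world's x, y, z in m, then the opening, from 0 (shut) to 1 (fully open). In form: [[[rx, ry, rz], [tx, ty, tz], fingers], ...]. A call has 1 to 8 rows; each row shifts and turns the commanded pose from where the row before left it; what a row does not reach is not made up. A row lasts 1/8 s, in which the tool goes at most 62.5 mm and 10.7 degrees, less where a joint would pass 70% of its speed; a pose out of reach is approached as far as the arm can. A call is refused whole if a number of a shift passes 0.0625 or a number of a turn 0.188, either way. A call with a gripper value outside its range is refused whole. The fingers move at their own pace and stop on an object; the grip force is fixed at half the most. Time passes only in rows, so rows that do not move let the fingers close. It gives the time, the measured TCP pose, the force, the opening and the grip force at its end, in the units of the state.
- bot.sense(): the state, without advancing time (a new reading comes with each control period).
- eyes.capture(name): name is "scene" or "top"; returns a dict with "img" (480x640x3 uint8, blue, green, red), "mtx" (3x3 intrinsics, pixels), "rvec" (rotation vector, rad) and "tvec" (3), from world to camera coordinates, as OpenCV has them. Camera axes: x right, y down, z forward; pixel columns grow to the right and rows downward; lengths in mm; the calibration is good to about 2 mm. A picture is of the moment at which its call begins. There is no depth.
- ticket.hand_in(): hands the job in; it is judged then, once.
The state is a dict: "t": time; "joints": joint angles; "dq": joint speeds; "joint_efforts": joint torques, N m; "tool_pos": TCP position; "tcp_rot": TCP orientation; "contact_force": force on the tool from outside, world axes, zero at the start; "wrist_torque": the same for the moment, N m; "width": finger opening in mm; "grip_force": force on a finger pad.
Only numpy, scipy, OpenCV 4.12 (cv2) and the standard library are available. Lean on these libraries where they do the work, as an engineer would, in place of code of your own. Each camera call takes 0.05 s, during which the arm holds its last target. There are 200 camera calls.

### The job

Take the T-key from its wooden holder, lower it down the open shaft of the hollow tower in the middle of the framed city model, and find the square stem at the bottom by feel: press only lightly, the stem is sprung and its heading cannot be seen. Once the socket has dropped over the stem, turn it clockwise (seen from above) a quarter turn up to its stop without forcing it, so that the model is locked in its frame. Then draw the key out, stand it back in its holder and let go; leave everything else where it is.

Things in the scene. Friction and masses are not known exactly. Their poses are not given: they have to be found in the camera images.
- model: White printed city model in a black frame (224 mm square, 18 mm high), fixed to the table. In its middle stands the tallest building, a hollow square tower 46 x 46 mm, its top 110 mm above the table; the other buildings are at most 100 mm high. Origin: centre of the underside; z up, x and y along the sides of frame and tower. Key on model or stem: over 60 N in all spoils them.
- shaft_mouth (a point): Centre of the mouth of the tower's shaft, 110 mm above the table; axes as the model's. The square shaft, 26 x 26 mm, runs straight down. On its axis stands an upright greased steel stem 10.5 mm square, its top 2 mm tapering to 7 mm square. The stem's top lies 50 to 74 mm below the mouth, its heading is arbitrary: both differ at each start and are not measured.
- shaft_foot (a point): Point on the shaft's axis 7 mm above the table, under the stem. The stem is sprung: it gives way downwards by up to 5 mm (2.4 N at first, plus 0.8 N per mm), then is rigid, and comes up again by itself. A round collar 23 mm across, fixed on the stem, lies 13 mm below its top: the fully seated key rests on it. The stem resists turning with about 0.05 N m.
- lock (a joint): Angle of the stem and its lock, rad: 0 unlocked (it starts at 0.1 to 0.3), grows as the stem turns clockwise seen from above, 1.571 firm stop, locked. It stays where it is left. A steel tongue at the tower's foot turns with it: at 0 it points along the model's +y, locked along the model's +x, between two dark jaws.
- tongue_tip (a point): Tip of that steel tongue, 61 mm from the shaft's axis and 12.5 mm above the table; the tongue is 8 mm wide. Only an indicator: it cannot be pushed.
- key: Steel T-key 142 mm long, 0.15 to 0.31 kg. Origin: centre of the socket's open lower end, z up the key. Socket head 18 mm across flats, 22 mm across corners, 32 mm long; square socket 12 mm wide (sides along x and y), 22 mm deep. Then a rod 10 mm thick; on top a crossbar along x, 70 x 14 x 14 mm, its centre 135 mm above the origin. Starts upright in the holder, origin 10 mm above the table.
- key_bar (a point): Centre of the T-key's crossbar, to be gripped across its 14 mm; axes as the key's (x along the bar).
- holder: Wooden block 70 x 70 x 70 mm, fixed to the table, with a 27 mm square hole 60 mm deep in the middle of its top, in which the key stands upright with 10 mm of wood under it. Origin: centre of the underside, z up.
- holder_mouth (a point): Centre of the holder's hole at its mouth, 70 mm above the table.
- jar: Bystander: white lidded jar, 64 mm across, 85 mm high; origin at the underside's centre.
- spare_tower: Bystander: loose white printed tower, 34 x 30 mm, 80 mm high; origin at the underside's centre.
- spare_block: Bystander: loose white printed block, 50 x 30 mm, 40 mm high; origin at the underside's centre.
- sanding_block: Bystander: cork sanding block 85 x 45 x 28 mm; origin at the underside's centre.
- screwdriver: Bystander: screwdriver lying on the cutting mat.
- brush: Bystander: brush lying on the cutting mat.
- spool: Bystander: filament spool lying flat, 140 mm across, 50 mm high; origin at the underside's centre.
Not all that is in view belongs to the job. What is shaped like the holder but blue is not meant.

How it is judged (in metres and radians):
On the way, in this order (a step that is already met when the one before it is completed fails the run):
1. the key's socket is down the tower's shaft, 55 mm or more below the mouth (horizontal distance between key and shaft_mouth below 0.006 m and z of key in the frame of shaft_mouth below -0.055 m and angle between key's own z axis and vertical below 0.1 rad and value of joint lock below 1 rad), for 0.1 s.
2. with the key in the shaft, the stem is turned clockwise to its stop (value of joint lock above 1.4 rad and horizontal distance between key and shaft_mouth below 0.006 m and z of key in the frame of shaft_mouth below -0.053 m), for 0.2 s.
At the end, for the whole second after the job is handed in: The lock stands at 1.4 rad or more (1.571 is the stop); the key stands in its holder again, its lower end within 12 mm of the hole's axis and not more than 6 mm above the hole's floor, within 0.17 rad of upright, at rest and released (value of joint lock above 1.4 rad and horizontal distance between key and holder_mouth below 0.012 m and height (world z) of key below 0.016 m and angle between key's own z axis and vertical below 0.17 rad and linear speed of key below 0.02 m/s and contact force between the fingers and key below 0.1 N); the robot touches nothing.
It fails at once if the key presses on the model or its stem with more than 60 N (contact force between key and model above 60 N).
It fails at once if a bystander is moved by more than 30 mm (distance of any of jar, spare_tower, spare_block, sanding_block, screwdriver, brush, spool from where it was at the start of the episode above 0.03 m).
It also fails if it takes over 72 s, if anything falls off the work surface, if the arm or the gripper's body presses on something with over 40 N, if the wrist force passes 120 N, or if a joint passes its speed limit or range.

## Working session

There is one attempt and no reset: what is moved stays moved. The work goes in short steps, Python scripts to look and compute and a tool call to move; the robot and the scene stay as the last step left them, time stands still between calls to the robot, and variables do not carry over. Pictures are saved under pics/ and viewed, at most 12 in all, crops included, and the job is handed in when it is done.

Besides the shell and the picture viewer there is one more tool, called after "Emit:" by a JSON object that holds its "name" and its "arguments", one argument or row to a line. send_rows: Moves the arm, as the interface text tells. Its arguments: {"type":"object","properties":{"rows":{"type":"array"}},"required":["rows"]}

```bash
mkdir -p pics; ls; cat > h.py <<'E'
import numpy as np, cv2
from scipy.spatial.transform import Rotation as R
from bench import bot, eyes, ticket
def ray(c,uv):
    u=cv2.undistortPoints(np.array([[uv]],float),c['mtx'],None)[0,0]
    M=cv2.Rodrigues(np.array(c['rvec'],float))[0]; t=np.array(c['tvec'],float).ravel()
    return -M.T@t, M.T@np.array([u[0],u[1],1.])
def onz(c,uv,z):
    o,d=ray(c,uv); return o+d*(z-o[2])/d[2]
def cross(c1,p1,c2,p2):
    o1,d1=ray(c1,p1);o2,d2=ray(c2,p2)
    s=np.linalg.lstsq(np.c_[d1,-d2],o2-o1,rcond=None)[0]
    a=o1+s[0]*d1;b=o2+s[1]*d2
    return (a+b)/2,np.linalg.norm(a-b)
def px(c,p): return cv2.projectPoints(np.array([p],float),np.array(c['rvec'],float),np.array(c['tvec'],float),c['mtx'],None)[0].ravel()
E
python3 - <<'E'
from h import *
for n in('scene','top'):
    c=eyes.capture(n); cv2.imwrite(f'pics/{n}0.png',c['img'])
    np.savez(n+'0.npz',**c); o,d=ray(c,(320,240)); print(n,o.round(),d.round(2),c['mtx'][0,0])
print(bot.sense(),bot.tcp_to_grasp)
E
```

```text
pics
scene [1120.  322. 1021.] [-0.57 -0.3  -0.77] 509.5478985041735
top [ 255.  -37. 1560.] [ 0.13 -0.01 -0.99] 581.2369300322046
{'t': 0.1, 'joints': array([-1.42307918e+00,  2.21173747e-01,  1.52749153e+00,  2.15601054e-05,
        1.39471663e+00, -1.26083555e-01]), 'dq': array([-0.00148814, -0.00195833, -0.00214959, -0.00069896, -0.00183015,
        0.00029789]), 'joint_efforts': array([ 5.74915284e-04, -4.98244178e+01, -3.90548193e+01, -2.10445633e-04,
        5.69880751e-03, -9.06523240e-06]), 'tool_pos': array([ 168.94474099, -601.29782006,  302.89486158]), 'tcp_rot': array([-3.11042738e+00, -4.28492861e-01, -2.93339115e-06]), 'contact_force': array([ 0.65218606,  0.34952813, -0.26250699]), 'wrist_torque': array([-0.03926362,  0.05025655,  0.04802811]), 'grip_force': 0.0, 'width': 85.60298140085064} 53.900000000000006
```

View pics/scene0.png

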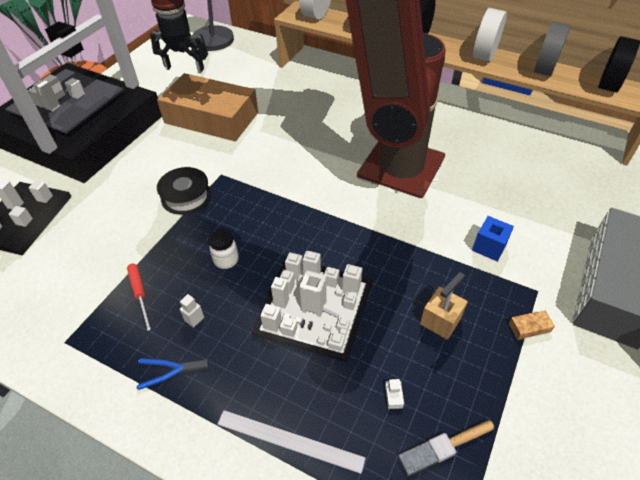

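View pics/top0.png

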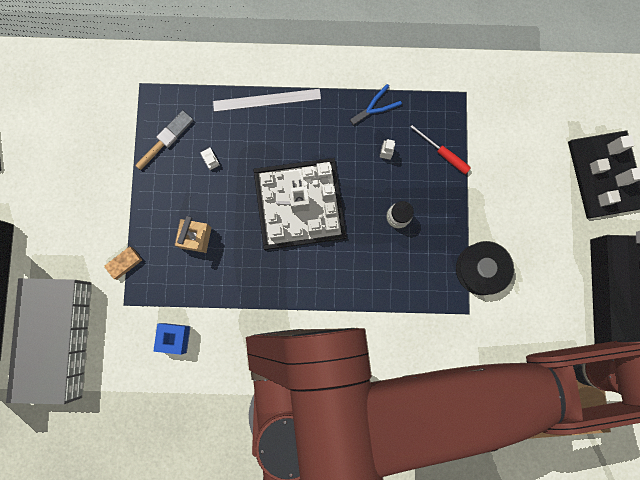

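The scene view shows the holder with the key at about (443,312), the tower mouth at (313,280), and the blue decoy at (493,238). In the top view the holder is at (193,236), the tower at (299,195), and the model frame spans (254–347, 160–250).

```bash
python3 - <<'E'
import cv2,numpy as np
s=cv2.imread('pics/scene0.png');t=cv2.imread('pics/top0.png')
def crop(i,x,y,w=80,h=60,k=5): return cv2.resize(i[y:y+h,x:x+w],None,fx=k,fy=k,interpolation=cv2.INTER_CUBIC)
a=np.hstack([crop(s,400,265),crop(t,155,205)])
b=np.hstack([crop(s,273,258),crop(t,260,165)])
cv2.imwrite('pics/crop0.png',np.vstack([a,b]))
E
```

```text
(no output)
```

View pics/crop0.png

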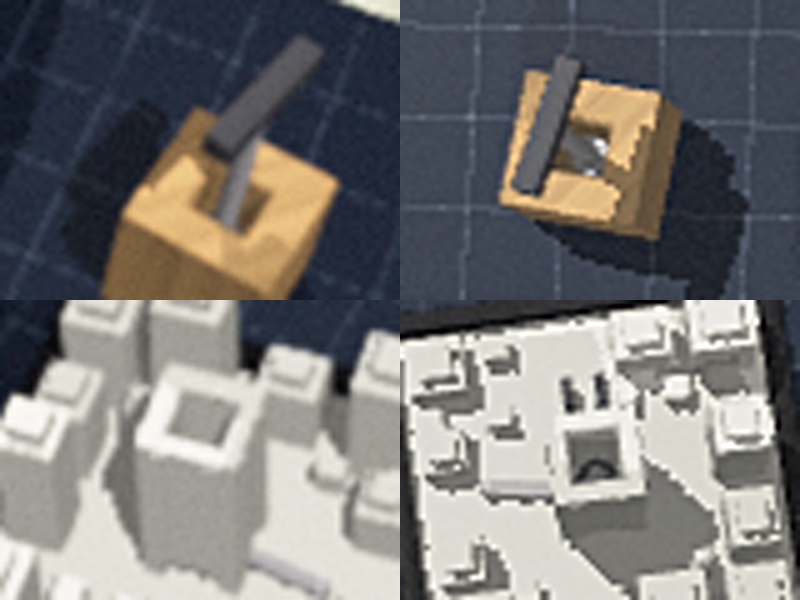

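The crops show:
- **Key bar:** ends at about scene (441,292)–(463,273), and in the top view (186,217)–(180,242).
- **Shaft mouth:** about scene (313,281) and top (299,195).
- **Tongue:** points left in the top view, near world +y. The jaws are above it, near world +x.

Next I measure these precisely.

```bash
cat > meas.py <<'E'
from h import *
S=dict(np.load('scene0.npz'));T=dict(np.load('top0.npz'))
def quad(m,seed=None):
    n,l,st,ce=cv2.connectedComponentsWithStats(m.astype(np.uint8),connectivity=4)
    k=1+np.argmax(st[1:,4]) if seed is None else l[seed[1],seed[0]]
    b=(l==k).astype(np.uint8)
    cn=max(cv2.findContours(b,cv2.RETR_EXTERNAL,cv2.CHAIN_APPROX_NONE)[0],key=cv2.contourArea)
    return ce[k],st[k,4],cv2.minAreaRect(cn),cn
def win(c,x,y,w,h):
    m=np.zeros(c['img'].shape[:2],bool);m[y:y+h,x:x+w]=1;return m
for n,c,w in(('S',S,(400,265,80,60)),('T',T,(155,205,80,60))):
    i=c['img'].astype(int);h=cv2.cvtColor(c['img'],cv2.COLOR_BGR2HSV).astype(int)
    b,g,r=i[...,0],i[...,1],i[...,2]
    W=win(c,*w)
    bar=W&(abs(b-r)<18)&(r<115)&(r>40)
    ce,a,q,cn=quad(bar); print(n,'bar',ce.round(1),a,[np.round(x,1) for x in q])
    wood=W&(r-b>50)&(r>185)
    ce,a,q,cn=quad(wood); print(n,'woodtop',ce.round(1),a,[np.round(x,1) for x in q]);print(cv2.boxPoints(q).round(1).tolist())
# print gray windows of tower mouth
for n,c,w in(('S',S,(298,270,32,26)),('T',T,(288,186,26,22))):
    g=cv2.cvtColor(c['img'],cv2.COLOR_BGR2GRAY);x,y,ww,hh=w
    print(n,'cols from',x); 
    for j in range(y,y+hh): print(j,' '.join('%3d'%v for v in g[j,x:x+ww]))
E
python3 meas.py
```

```text
S bar [451.9 285.6] 268 [array([449. , 288.1]), array([12.9, 40. ]), np.float64(32.3)]
S woodtop [447.1 307.4] 523 [array([445.5, 304.5]), array([34.4, 25.5]), np.float64(26.6)]
[[424.3999938964844, 308.20001220703125], [435.79998779296875, 285.3999938964844], [466.6000061035156, 300.79998779296875], [455.20001220703125, 323.6000061035156]]
T bar [186.  229.8] 228 [array([189. , 228.9]), array([16.9, 32.5]), np.float64(14.9)]
T woodtop [186.  239.3] 185 [array([188.4, 234.4]), array([22.7, 25.9]), np.float64(12.1)]
[[174.60000610351562, 244.6999969482422], [180.10000610351562, 219.39999389648438], [202.3000030517578, 224.10000610351562], [196.8000030517578, 249.5]]
S cols from 298
270 148 146 130 104 101 141 157 159 174 185 177 171 163 157 155 158 156 150 154 146 146 146  99  45  16   5  28 117 165 182 214 229
271 152 145 128 110 105 140 155 167 197 215 215 207 198 190 176 170 164 159 155 146 145 141 106  62  37  15  41 173 198 206 220 228
272 149 143 131 111 103 136 157 187 216 227 229 228 221 218 210 209 197 190 175 163 153 147 154 167 146  84  80 193 206 193 203 212
273 152 146 14
[... 4713 characters left out ...]
 226 224 223 221 220 218 221 222  94 118 117 115 112
202 182 181 220 220 220 223 204 222 230 229 227 225 226 223 223 221 222 220 222 226 225  93 113 118 116 117
203 197 192 183 227 219 221 224 225 222 223 223 223 223 226 227 227 227 230 235 236 204 137 117 117 118 121
204 113 108 109 233 225 224 226 228 229 231 235 234 199 198 164 175 199 140  99 100  98 107 118 121 118 118
205 224  88 107 213 238 197 165 171 165 125  94  98  95  96  99  93  97  93  94  95  97 111 121 120 117 116
206 226 229 226  86  99  98 133 129  96  94  98  97  99  99 100  99 100 101 105 101 103 113 120 122 120 120
207 220 225 228  79  90  97  96 100  99  99 101 105 101 102 101 105  99 102 104 102 102 117 122 119 120 119
```

```bash
cat > m2.py <<'E'
from h import *
S=dict(np.load('scene0.npz'));T=dict(np.load('top0.npz'))
print('mouth',cross(S,(312.98,281.4),T,(298.1,195.7)))
print('bar',cross(S,(452.6,283.0),T,(184.0,229.4)))
print('holder',cross(S,(446.1,303.4),T,(190.9,233.8)))
f=lambda u,v:(155+(u-400)/5-.4,205+v/5-.4)
g=lambda u,v:(400+u/5-.4,265+v/5-.4)
a=onz(T,f(567.5,57.5),152);b=onz(T,f(526.5,190.5),152);print('bar T',a,b,np.linalg.norm(a-b),np.degrees(np.arctan2(*(a-b)[[1,0]])),(a+b)/2)
a=onz(S,g(311,41),152);b=onz(S,g(216,145),152);print('bar S',a,b,np.linalg.norm(a-b),np.degrees(np.arctan2(*(a-b)[[1,0]])),(a+b)/2)
for z,c,L in((110,S,[(309.3,275.6),(305.9,284.6),(316.2,287.0),(320.5,278.3)]),(110,T,[(298.1,195.7)]),(70,S,[g(198,107),g(340,183),g(268,272),g(125,215)]),(70,T,[f(527,70),f(663,92),f(500,200)])):
    P=np.array([onz(c,p,z)[:2] for p in L]);print(z,P.round(1).tolist(),P.mean(0).round(1),np.linalg.norm(np.diff(P,axis=0),axis=1).round(1))
# model frame orientation in top: black frame outer, z=18
i=T['img'].astype(int);m=np.zeros((480,640),np.uint8);m[145:262,240:360]=1
dark=(m>0)&(i.max(2)<35)
q=cv2.minAreaRect(np.argwhere(dark)[:,::-1].astype(np.float32));B=cv2.boxPoints(q);P=np.array([onz(T,p,18) for p in B]);print('frame',P.round(1)[:,:2].tolist(),P.mean(0).round(1))
d=np.diff(P,axis=0);print(np.linalg.norm(d,axis=1),np.degrees(np.arctan2(d[:,1],d[:,0])))
s=bot.sense();print(R.from_rotvec(s['tcp_rot']).as_matrix().round(3))
E
python3 m2.py
```

```text
mouth (array([558.15137936,   0.60025169, 108.64270914]), np.float64(0.7194622444041362))
bar (array([457.7059588 , 276.47199885, 151.20461654]), np.float64(0.3183112087525803))
holder (array([457.71381323, 276.0652909 ,  73.29665732]), np.float64(1.6591072234733149))
bar T [490.84108831 267.98435662 152.        ] [424.64953297 284.23826344 152.        ] 68.15798915725276 -13.796490806777534 [457.74531064 276.11131003 152.        ]
bar S [424.27406099 285.8107498  152.        ] [492.67741911 267.01197118 152.        ] 70.93950577546926 164.63320670011626 [458.47574005 276.41136049 152.        ]
110 [[548.9, -13.8], [573.6, -9.0], [569.1, 13.9], [544.3, 11.6]] [559.    0.7] [25.1 23.4 24.9]
110 [[557.7, 0.9]] [557.7   0.9] []
70 [[417.4, 247.9], [428.2, 317.3], [486.3, 303.0], [486.7, 238.1]] [454.7 276.6] [70.2 59.9 64.9]
70 [[497.4, 306.4], [487.7, 235.3], [429.2, 316.3]] [471.5 286. ] [71.7 99.9]
frame [[642.1, 128.3], [681.8, -99.5], [460.2, -134.7], [422.1, 88.7]] [551.5  -4.3  18. ]
[231.21157738 224.39018443 226.58288149] [ -80.10874741 -170.98388023   99.66140483]
[[ 0.963  0.27  -0.   ]
 [ 0.27  -0.963  0.002]
 [ 0.    -0.002 -1.   ]]
```

Checks:
- **Shaft mouth:** (558, 0.6, 109), expected z 110.
- **Bar top:** (458, 276, 151), expected z 152. Its length is 68–71 mm and its heading about −14.5°.
- **Model:** heading about +10°.

These agree with the text. I'll move above the key with tool y heading +75.5°.

Emit:
{"name": "send_rows", "arguments": {
  "rows": [
    [[0, 0, 0.154], [0.0414, 0.0439, 0], 1],
    [[0, 0, 0.154], [0.0414, 0.0439, 0], 1],
    [[0, 0, 0.154], [0.0414, 0.0439, 0], 1],
    [[0, 0, 0.154], [0.0414, 0.0439, 0], 1],
    [[0, 0, 0.154], [0.0414, 0.0439, 0], 1],
    [[0, 0, 0.154], [0.0414, 0.0439, 0], 1],
    [[0, 0, 0.154], [0.0414, 0.0439, 0], 1],
    [[0, 0, 0.154], [0.0414, 0.0439, 0], 1]
  ]
}}

```text
t: 1.1
tool_pos: [501.1, -248.8, 303.6]
tcp_rot: [-2.287, -2.154, 0.0]
contact_force: [0.5, -1.2, -0.1]
width: 85.7
grip_force: 0.0
```

Emit:
{"name": "send_rows", "arguments": {
  "rows": [
    [[0, 0, 0.154], [-0.0047, 0.0584, 0], 1],
    [[0, 0, 0.154], [-0.0047, 0.0584, 0], 1],
    [[0, 0, 0.154], [-0.0047, 0.0584, 0], 1],
    [[0, 0, 0.154], [-0.0047, 0.0584, 0], 1],
    [[0, 0, 0.154], [-0.0047, 0.0584, 0], 1],
    [[0, 0, 0.154], [-0.0047, 0.0584, 0], 1],
    [[0, 0, 0.154], [-0.0047, 0.0584, 0], 1],
    [[0, 0, 0.154], [-0.0047, 0.0584, 0], 1]
  ]
}}

```text
t: 2.1
tool_pos: [461.9, 218.5, 303.7]
tcp_rot: [0.622, 3.079, -0.0]
contact_force: [1.2, -0.8, 0.4]
width: 85.6
grip_force: 0.0
```

Emit:
{"name": "send_rows", "arguments": {
  "rows": [
    [[0, 0, 0.154], [-0.0047, 0.0584, 0], 1],
    [[0, 0, 0], [0, 0, 0], 1],
    [[0, 0, 0], [0, 0, 0], 1]
  ]
}}

```text
t: 2.48
tool_pos: [457.5, 275.0, 303.3]
tcp_rot: [-0.391, -3.116, 0.002]
contact_force: [0.1, -0.3, -0.3]
width: 85.8
grip_force: 0.0
```

```bash
cat > st.py <<'E'
from h import *
s=bot.sense();m=R.from_rotvec(s['tcp_rot']).as_matrix()
print('t',round(s['t'],2),'pos',s['tool_pos'].round(1),'yaw',np.degrees(np.arctan2(m[1,1],m[0,1])).round(1),'z',m[:,2].round(3),'j6',s['joints'][5].round(2),'F',s['contact_force'].round(2),'M',s['wrist_torque'].round(3),'w',round(s['width'],1),'g',round(s['grip_force'],1))
E
python3 st.py
```

```text
t 2.48 pos [457.5 275.  303.3] yaw 75.7 z [-0.001 -0.001 -1.   ] j6 -0.93 F [ 0.12 -0.32 -0.29] M [-0.056  0.051  0.024] w 85.8 g 0.0
```

Emit:
{"name": "send_rows", "arguments": {
  "rows": [
    [[0, 0, 0], [0.0001, 0.0003, -0.03], 1],
    [[0, 0, 0], [0.0001, 0.0004, -0.03], 1],
    [[0, 0, 0], [0.0001, 0.0004, -0.03], 1],
    [[0, 0, 0], [0, 0, -0.014], 1],
    [[0, 0, 0], [0, 0, 0], 0.4],
    [[0, 0, 0], [0, 0, 0], 0.2],
    [[0, 0, 0], [0, 0, 0], 0],
    [[0, 0, 0], [0, 0, 0], 0]
  ]
}}

```text
t: 3.48
tool_pos: [458.6, 276.4, 200.9]
tcp_rot: [0.391, 3.116, 0.001]
contact_force: [-2.4, -2.7, 15.1]
width: 12.6
grip_force: 60.0
```

Emit:
{"name": "send_rows", "arguments": {
  "rows": [
    [[0, 0, 0], [0, 0, 0], 0],
    [[0, 0, 0], [0, 0, 0], 0],
    [[0, 0, 0], [0, 0, 0], 0],
    [[0, 0, 0], [0, 0, 0], 0]
  ]
}}

```text
t: 3.98
tool_pos: [458.8, 276.4, 201.0]
tcp_rot: [0.391, 3.115, 0.001]
contact_force: [0.2, -0.7, 6.2]
width: 12.8
grip_force: 59.0
```

```bash
python3 st.py; python3 - <<'E'
from h import *
c=eyes.capture('scene');np.savez('scene1.npz',**c)
t=eyes.capture('top');np.savez('top1.npz',**t)
cr=lambda i,x,y:cv2.resize(i[y:y+100,x:x+80],None,fx=5,fy=5,interpolation=cv2.INTER_CUBIC)
cv2.imwrite('pics/g1.png',np.hstack([cr(c['img'],400,240),cr(t['img'],150,190)]))
E
```

```text
t 3.98 pos [458.8 276.4 201. ] yaw 75.7 z [ 0.002  0.001 -1.   ] j6 -0.93 F [ 0.23 -0.66  6.16] M [-0.187  0.06   0.005] w 12.8 g 59.0
```

View pics/g1.png

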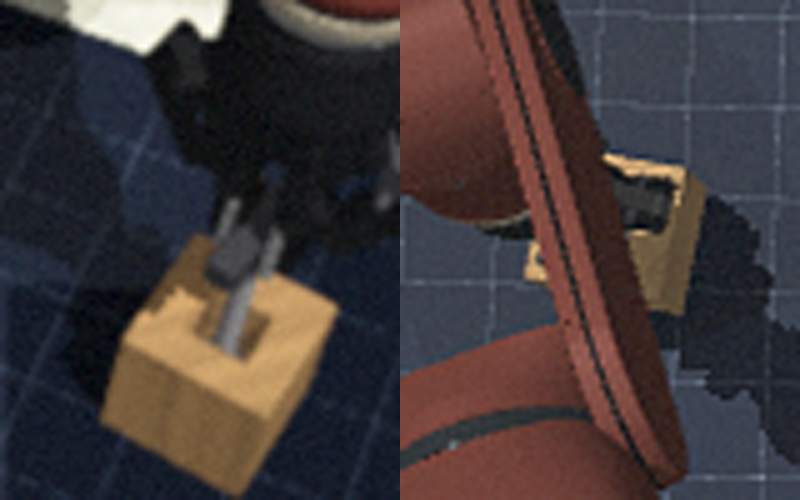

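Both crops show the bar between the fingers above the holder, with the rod upright in its hole at crop (235,320). Next I lift and carry the key over the tower, lining its flats up with the shaft.

Emit:
{"name": "send_rows", "arguments": {
  "rows": [
    [[0, 0, 0], [0, 0, 0.01], 0],
    [[0, 0, 0], [0, 0, 0.02], 0],
    [[0, 0, 0], [0, 0, 0.03], 0],
    [[0, 0, 0], [0, 0, 0.035], 0],
    [[0, 0, 0], [0, 0, 0.035], 0],
    [[0, 0, 0], [0, 0, 0], 0],
    [[0, 0, 0], [0, 0, 0], 0]
  ]
}}

```text
t: 4.95
tool_pos: [457.5, 275.9, 328.1]
tcp_rot: [-0.391, -3.115, 0.002]
contact_force: [-1.0, -0.9, -4.5]
width: 12.9
grip_force: 58.7
```

Emit:
{"name": "send_rows", "arguments": {
  "rows": [
    [[0, 0, 0.053], [0.0124, -0.0345, 0], 0],
    [[0, 0, 0.053], [0.0124, -0.0345, 0], 0],
    [[0, 0, 0.053], [0.0124, -0.0345, 0], 0],
    [[0, 0, 0.053], [0.0124, -0.0345, 0], 0],
    [[0, 0, 0.053], [0.0124, -0.0345, 0], 0],
    [[0, 0, 0.053], [0.0124, -0.0345, 0], 0],
    [[0, 0, 0.053], [0.0124, -0.0345, 0], 0],
    [[0, 0, 0.053], [0.0124, -0.0345, 0], 0]
  ]
}}

```text
t: 5.95
tool_pos: [556.7, -0.8, 327.0]
tcp_rot: [0.276, -3.125, -0.002]
contact_force: [0.3, 0.4, -2.0]
width: 12.6
grip_force: 58.9
```

Emit:
{"name": "send_rows", "arguments": {
  "rows": [
    [[0, 0, 0], [0, 0, 0], 0],
    [[0, 0, 0], [0, 0, 0], 0],
    [[0, 0, 0], [0, 0, 0], 0]
  ]
}}

```text
t: 6.32
tool_pos: [556.8, 1.2, 329.0]
tcp_rot: [0.274, -3.128, -0.001]
contact_force: [0.4, -0.3, -2.4]
width: 12.9
grip_force: 59.0
```

```bash
python3 st.py; python3 - <<'E'
from h import *
c=eyes.capture('scene');np.savez('scene2.npz',**c)
t=eyes.capture('top');np.savez('top2.npz',**t)
print(px(c,(558,.6,140)),px(t,(558,.6,140)),px(c,(558,.6,172)))
cr=lambda i,x,y:cv2.resize(i[y:y+100,x:x+80],None,fx=5,fy=5,interpolation=cv2.INTER_CUBIC)
cv2.imwrite('pics/g2.png',np.hstack([cr(c['img'],273,210),cr(t['img'],260,150)]))
E
```

```text
t 6.33 pos [556.8   1.2 329. ] yaw 100.0 z [-0.002  0.001 -1.   ] j6 -1.89 F [ 0.41 -0.27 -2.41] M [0.023 0.026 0.048] w 12.9 g 59.0
[312.82026351 272.87729304] [297.97445529 193.12125944] [312.4403834  263.82327901]
```

View pics/g2.png

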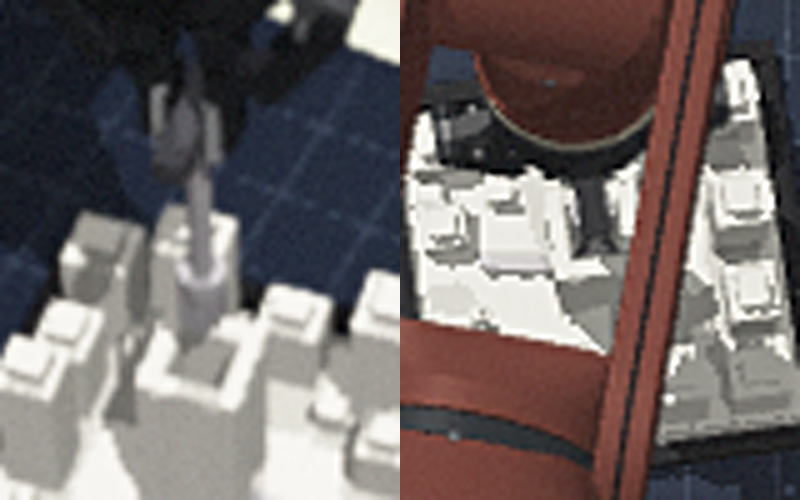

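The scene crop shows the key hanging upright with its socket head at full-image (313,265), on the predicted line, just above and behind the mouth at (313,281). I make a small correction and lower it in steps.

Emit:
{"name": "send_rows", "arguments": {
  "rows": [
    [[0, 0, 0], [0.0017, -0.0006, 0], 0],
    [[0, 0, 0], [0, 0, -0.012], 0],
    [[0, 0, 0], [0, 0, -0.012], 0],
    [[0, 0, 0], [0, 0, -0.008], 0],
    [[0, 0, 0], [0, 0, -0.004], 0],
    [[0, 0, 0], [0, 0, -0.003], 0],
    [[0, 0, 0], [0, 0, 0], 0]
  ]
}}

```text
t: 7.3
tool_pos: [559.1, -0.4, 290.9]
tcp_rot: [-0.273, 3.13, -0.0]
contact_force: [0.2, -0.1, -1.9]
width: 12.7
grip_force: 59.0
```

```bash
python3 st.py; python3 - <<'E'
from h import *
c=eyes.capture('scene');np.savez('scene3.npz',**c)
g=cv2.cvtColor(c['img'],cv2.COLOR_BGR2GRAY)
cv2.imwrite('pics/g3.png',cv2.resize(c['img'][225:300,263:363],None,fx=8,fy=8,interpolation=cv2.INTER_CUBIC))
E
```

```text
t 7.3 pos [ 5.591e+02 -4.000e-01  2.909e+02] yaw 100.0 z [ 0. -0. -1.] j6 -1.89 F [ 0.19 -0.12 -1.93] M [-0.05   0.027  0.019] w 12.7 g 59.0
```

View pics/g3.png

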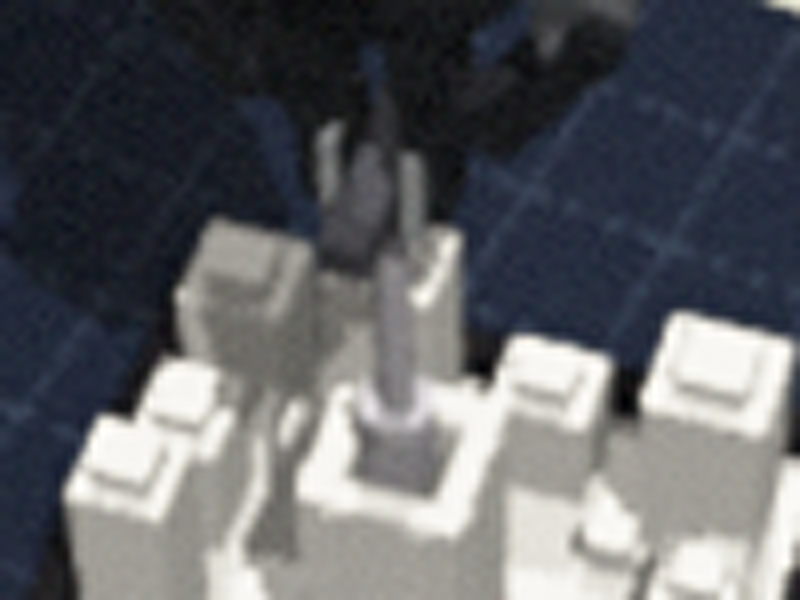

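```bash
python3 - <<'E'
from h import *
c=dict(np.load('scene3.npz'))
z=290.9-191+32
print('pred head top',px(c,(558.2,.6,z)),'meas->',onz(c,(311.85,275.6),z),onz(c,(312.85,275.6),z))
g=cv2.cvtColor(c['img'],cv2.COLOR_BGR2GRAY)
for r in (262,266,270,274,276,278,280,282): print(r,g[r,300:328])
for zz in (150,160): print(zz,px(c,(558.2,.6,zz)))
E
```

```text
pred head top [312.87035491 275.1716167 ] meas-> [560.19282575  -0.83132058 131.9       ] [559.22600455   1.09214454 131.9       ]
262 [103  99  89  96 106 113 111 112 115  96 105 124 131 134 185 237 231 177
 148 143 107  59  44  42  46  43  45  46]
266 [100 100  86 102 108 110 141 146 151 132 112 125 131 131 140 154 155 149
 150 145  99  48  35  37  36  33  49  83]
270 [ 98  99 106 128 147 157 163 157 158 146 120 127 131 132 130 151 151 149
 143 144 106  44  20  12  36 141 210 228]
274 [131 118 123 154 208 242 235 205 213 202 140 115 131 132 156 208 225 240
 243 243 240 242 222 202 232 246 243 216]
276 [203 159 134 173 236 235 191 163 207 225 186 156 148 152 183 215 208 215
 237 243 245 245 246 246 248 243 210 193]
278 [153 121 135 225 246 248 213 131 116 137 159 169 169 170 180 167 139 147
 178 194 209 239 246 246 244 215 166 154]
280 [108 117 194 242 247 248 243 182 107  98 112 125 131 132 132 125 119 137
 147 154 211 243 247 247 237 192 159 155]
282 [135 195 241 246 246 244 221 149 111 115 122 124 116 120 123 118 110 118
 129 195 241 248 246 229 179 151 150 156]
150 [312.65948106 270.15988277]
160 [312.54062439 267.33507558]
```

Emit:
{"name": "send_rows", "arguments": {
  "rows": [
    [[0, 0, 0], [-0.0004, 0.0008, 0], 0],
    [[0, 0, 0], [0, 0, -0.007], 0],
    [[0, 0, 0], [0, 0, -0.007], 0],
    [[0, 0, 0], [0, 0, -0.007], 0],
    [[0, 0, 0], [0, 0, -0.007], 0],
    [[0, 0, 0], [0, 0, -0.006], 0],
    [[0, 0, 0], [0, 0, 0], 0],
    [[0, 0, 0], [0, 0, 0], 0]
  ]
}}

```text
t: 8.35
tool_pos: [558.8, 0.4, 257.1]
tcp_rot: [-0.273, 3.129, -0.0]
contact_force: [-0.2, 0.3, -3.0]
width: 12.8
grip_force: 59.0
```

```bash
python3 st.py
```

```text
t 8.35 pos [5.588e+02 4.000e-01 2.571e+02] yaw 100.0 z [ 0. -0. -1.] j6 -1.89 F [-0.16  0.28 -3.  ] M [ 0.038 -0.019 -0.001] w 12.8 g 59.0
```

Emit:
{"name": "send_rows", "arguments": {
  "rows": [
    [[0, 0, 0], [0, 0, -0.001], 0],
    [[0, 0, 0], [0, 0, -0.001], 0],
    [[0, 0, 0], [0, 0, -0.001], 0],
    [[0, 0, 0], [0, 0, -0.001], 0],
    [[0, 0, 0], [0, 0, -0.001], 0],
    [[0, 0, 0], [0, 0, 0], 0]
  ]
}}

```text
t: 9.1
tool_pos: [558.6, 0.4, 251.8]
tcp_rot: [0.273, -3.129, -0.0]
contact_force: [-0.1, -0.1, -3.8]
width: 12.8
grip_force: 59.0
```

Emit:
{"name": "send_rows", "arguments": {
  "rows": [
    [[0, 0, 0], [0, 0, -0.001], 0],
    [[0, 0, 0], [0, 0, -0.001], 0],
    [[0, 0, 0], [0, 0, -0.001], 0],
    [[0, 0, 0], [0, 0, -0.001], 0],
    [[0, 0, 0], [0, 0, 0], 0],
    [[0, 0, 0], [0, 0, 0], 0]
  ]
}}

```text
t: 9.85
tool_pos: [558.7, 0.4, 247.9]
tcp_rot: [-0.273, 3.13, -0.0]
contact_force: [-0.4, 0.6, -2.9]
width: 12.9
grip_force: 59.0
```

Emit:
{"name": "send_rows", "arguments": {
  "rows": [
    [[0, 0, 0], [0, 0, -0.001], 0],
    [[0, 0, 0], [0, 0, -0.001], 0],
    [[0, 0, 0], [0, 0, -0.001], 0],
    [[0, 0, 0], [0, 0, -0.001], 0],
    [[0, 0, 0], [0, 0, 0], 0],
    [[0, 0, 0], [0, 0, 0], 0]
  ]
}}

```text
t: 10.6
tool_pos: [558.9, 0.4, 244.2]
tcp_rot: [-0.273, 3.129, -0.0]
contact_force: [0.1, 0.3, 1.2]
width: 12.7
grip_force: 59.6
```

Emit:
{"name": "send_rows", "arguments": {
  "rows": [
    [[0, 0, 0], [0, 0, -0.001], 0],
    [[0, 0, 0], [0, 0, -0.001], 0],
    [[0, 0, 0], [0, 0, -0.001], 0],
    [[0, 0, 0], [0, 0, -0.001], 0],
    [[0, 0, 0], [0, 0, 0], 0],
    [[0, 0, 0], [0, 0, 0], 0]
  ]
}}

```text
t: 11.35
tool_pos: [559.5, 0.3, 241.5]
tcp_rot: [-0.273, 3.127, -0.001]
contact_force: [-0.5, 0.4, 7.9]
width: 12.7
grip_force: 60.7
```

Contact at key z ≈ 54 mm, which puts the stem top about 55 mm below the mouth, within the stated 50–74 mm. Pushing further reached the spring's limit. I ease off to a light press, then search clockwise.

Emit:
{"name": "send_rows", "arguments": {
  "rows": [
    [[0, 0, 0], [-0.0003, 0, 0.001], 0],
    [[0, 0, 0], [0, 0, 0.001], 0],
    [[0, 0, 0], [0, 0, 0], 0],
    [[0, 0, 0], [0, 0, 0], 0]
  ]
}}

```text
t: 11.85
tool_pos: [558.5, 0.4, 241.9]
tcp_rot: [-0.273, 3.129, -0.0]
contact_force: [0.9, -0.2, 3.0]
width: 13.2
grip_force: 59.9
```

Emit:
{"name": "send_rows", "arguments": {
  "rows": [
    [[0, 0, -0.05], [0, 0, 0], 0],
    [[0, 0, -0.05], [0, 0, 0], 0],
    [[0, 0, -0.05], [0, 0, 0], 0],
    [[0, 0, -0.05], [0, 0, 0], 0],
    [[0, 0, 0], [0, 0, 0], 0],
    [[0, 0, 0], [0, 0, 0], 0]
  ]
}}

```text
t: 12.6
tool_pos: [558.4, 0.3, 241.8]
tcp_rot: [0.039, 3.141, -0.0]
contact_force: [0.1, 0.6, 3.1]
width: 12.3
grip_force: 59.8
```

```bash
python3 st.py
```

```text
t 12.6 pos [5.584e+02 3.000e-01 2.418e+02] yaw 88.6 z [ 0. -0. -1.] j6 -1.69 F [0.06 0.61 3.08] M [-0.069 -0.133  0.035] w 12.3 g 59.8
```

Emit:
{"name": "send_rows", "arguments": {
  "rows": [
    [[0, 0, -0.05], [0, 0, 0], 0],
    [[0, 0, -0.05], [0, 0, 0], 0],
    [[0, 0, -0.05], [0, 0, 0], 0],
    [[0, 0, -0.05], [0, 0, 0], 0],
    [[0, 0, 0], [0, 0, 0], 0],
    [[0, 0, 0], [0, 0, 0], 0]
  ]
}}

```text
t: 13.35
tool_pos: [558.1, 0.3, 241.2]
tcp_rot: [-0.352, -3.121, 0.0]
contact_force: [1.3, -1.4, -3.0]
width: 12.5
grip_force: 59.2
```

Emit:
{"name": "send_rows", "arguments": {
  "rows": [
    [[0, 0, -0.05], [0, 0, 0], 0],
    [[0, 0, -0.05], [0, 0, 0], 0],
    [[0, 0, -0.05], [0, 0, 0], 0],
    [[0, 0, -0.05], [0, 0, 0], 0],
    [[0, 0, 0], [0, 0, 0], 0],
    [[0, 0, 0], [0, 0, 0], 0]
  ]
}}

```text
t: 14.1
tool_pos: [558.1, 0.4, 241.4]
tcp_rot: [-0.662, -3.07, 0.0]
contact_force: [0.6, -0.3, -3.9]
width: 13.1
grip_force: 59.1
```

```bash
python3 st.py
```

```text
t 14.1 pos [5.581e+02 4.000e-01 2.414e+02] yaw 65.7 z [-0.001  0.    -1.   ] j6 -1.29 F [ 0.61 -0.34 -3.93] M [-0.191 -0.284 -0.019] w 13.1 g 59.1
```

The axial force vanished near yaw 80°, so the socket has dropped over the stem. I lower it further onto the stem.

Emit:
{"name": "send_rows", "arguments": {
  "rows": [
    [[0, 0, 0], [0, 0, -0.001], 0],
    [[0, 0, 0], [0, 0, -0.001], 0],
    [[0, 0, 0], [0, 0, -0.001], 0],
    [[0, 0, 0], [0, 0, -0.001], 0],
    [[0, 0, 0], [0, 0, -0.001], 0],
    [[0, 0, 0], [0, 0, -0.001], 0],
    [[0, 0, 0], [0, 0, 0], 0]
  ]
}}

```text
t: 14.98
tool_pos: [558.5, 0.4, 236.1]
tcp_rot: [0.664, 3.07, 0.0]
contact_force: [0.3, -1.3, -1.6]
width: 13.2
grip_force: 59.4
```

```bash
python3 st.py
```

```text
t 14.97 pos [5.585e+02 4.000e-01 2.361e+02] yaw 65.6 z [ 0. -0. -1.] j6 -1.29 F [ 0.34 -1.32 -1.56] M [-0.246 -0.01   0.031] w 13.2 g 59.4
```

Emit:
{"name": "send_rows", "arguments": {
  "rows": [
    [[0, 0, -0.08], [0, 0, 0], 0],
    [[0, 0, -0.08], [0, 0, 0], 0],
    [[0, 0, -0.08], [0, 0, 0], 0],
    [[0, 0, -0.08], [0, 0, 0], 0],
    [[0, 0, -0.08], [0, 0, 0], 0],
    [[0, 0, -0.08], [0, 0, 0], 0],
    [[0, 0, -0.08], [0, 0, 0], 0],
    [[0, 0, -0.08], [0, 0, 0], 0]
  ]
}}

```text
t: 15.98
tool_pos: [558.3, -0.1, 236.1]
tcp_rot: [1.599, 2.704, -0.002]
contact_force: [-0.7, -3.2, -0.9]
width: 12.8
grip_force: 59.4
```

```bash
python3 st.py;  python3 - <<'E'
from h import *
c=eyes.capture('scene');t=eyes.capture('top')
z=lambda i,x,y:cv2.resize(i[y:y+75,x:x+100],None,fx=4,fy=4,interpolation=cv2.INTER_CUBIC)
cv2.imwrite('pics/g4.png',np.hstack([z(c['img'],255,265),z(t['img'],250,155)]))
a=np.radians(10)
for k in (0,.5,1,1.571): 
    h=a+np.pi/2-k; print(k,px(c,(558.2+61*np.cos(h),.6+61*np.sin(h),12.5)),px(t,(558.2+61*np.cos(h),.6+61*np.sin(h),12.5)))
E
```

```text
t 15.97 pos [ 5.583e+02 -1.000e-01  2.361e+02] yaw 28.8 z [-0.    -0.001 -1.   ] j6 -0.64 F [-0.66 -3.15 -0.93] M [-0.673  0.207  0.055] w 12.8 g 59.4
0 [339.2604536  311.70817546] [276.63653271 206.17984787]
0.5 [332.58725744 321.41547231] [277.85447138 195.29792427]
1 [321.1006885  327.26260772] [284.20935713 186.32726366]
1.571 [305.91523149 327.1769407 ] [295.6937276  181.14460393]
```

View pics/g4.png

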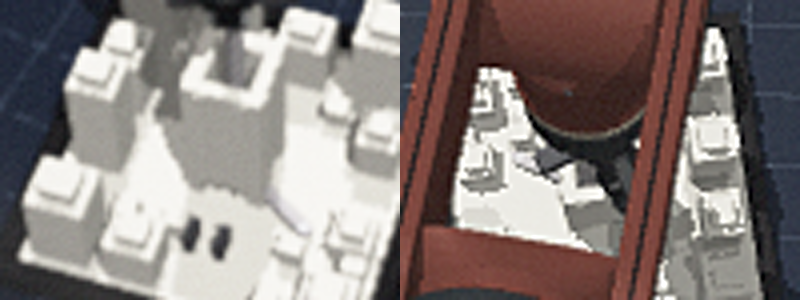

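The scene crop shows the tongue tip at full-image (331,323), which matches lock ≈ 0.5. The jaws are at (303–310,324). I continue the turn.

Emit:
{"name": "send_rows", "arguments": {
  "rows": [
    [[0, 0, -0.09], [0, 0, 0], 0],
    [[0, 0, -0.09], [0, 0.0002, 0], 0],
    [[0, 0, -0.09], [0, 0.0002, 0], 0],
    [[0, 0, -0.09], [0, 0, 0], 0],
    [[0, 0, -0.09], [0, 0, 0], 0],
    [[0, 0, -0.09], [0, 0, 0], 0],
    [[0, 0, -0.09], [0, 0, 0], 0],
    [[0, 0, -0.09], [0, 0, 0], 0]
  ]
}}

```text
t: 17.08
tool_pos: [557.9, 0.2, 235.8]
tcp_rot: [2.448, 1.969, -0.003]
contact_force: [-1.8, -3.5, -0.3]
width: 12.6
grip_force: 59.4
```

```bash
python3 st.py;  python3 - <<'E'
from h import *
c=eyes.capture('scene')
cv2.imwrite('pics/g5.png',cv2.resize(c['img'][285:345,280:360],None,fx=8,fy=8,interpolation=cv2.INTER_CUBIC))
a=np.radians(10)
for k in (1,1.2,1.3,1.4,1.5,1.571): 
    h=a+np.pi/2-k; print(k,[(px(c,(558.2+r*np.cos(h),.6+r*np.sin(h),12.5))+.4-np.array([280,285]))*8 for r in (61,35)])
E
```

```text
t 17.07 pos [5.579e+02 2.000e-01 2.358e+02] yaw -12.4 z [-0.002 -0.001 -1.   ] j6 0.08 F [-1.82 -3.54 -0.33] M [-0.995  0.533  0.101] w 12.6 g 59.4
1 [array([332.00550797, 341.30086175]), array([307.8263705 , 264.97045084])]
1.2 [array([289.49746004, 348.02454758]), array([283.76449065, 268.72413387])]
1.3 [array([267.90563388, 348.57417216]), array([271.55050515, 269.03162803])]
1.4 [array([246.40442239, 347.23283249]), array([259.3861151 , 268.28448614])]
1.5 [array([225.229998  , 344.01673468]), array([247.39969551, 266.49105778])]
1.571 [array([210.52185193, 340.61552559]), array([239.06671896, 264.59306676])]
```

View pics/g5.png

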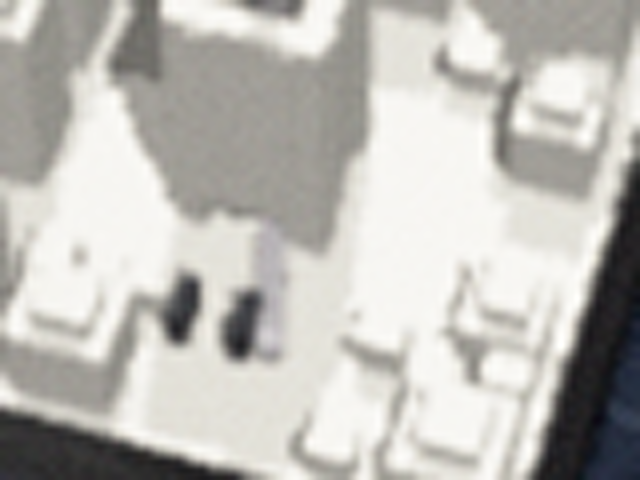

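The tongue tip is at crop (270,352), lock ≈ 1.29, just right of the jaws. I go on in small steps.

Emit:
{"name": "send_rows", "arguments": {
  "rows": [
    [[0, 0, -0.035], [0, 0, 0], 0],
    [[0, 0, -0.035], [0, 0.0003, 0], 0],
    [[0, 0, -0.035], [0, 0.0003, 0], 0],
    [[0, 0, -0.035], [0, 0, 0], 0],
    [[0, 0, -0.035], [0, 0, 0], 0],
    [[0, 0, -0.035], [0, 0, 0], 0],
    [[0, 0, 0], [0, 0, 0], 0]
  ]
}}

```text
t: 18.0
tool_pos: [558.3, 1.4, 235.8]
tcp_rot: [-2.64, -1.703, 0.0]
contact_force: [-2.2, -3.6, 0.3]
width: 12.2
grip_force: 59.5
```

```bash
python3 st.py
```

```text
t 18.0 pos [558.3   1.4 235.8] yaw -24.3 z [-0.  0. -1.] j6 0.29 F [-2.15 -3.62  0.3 ] M [-0.961  0.713  0.081] w 12.2 g 59.5
```

Emit:
{"name": "send_rows", "arguments": {
  "rows": [
    [[0, 0, -0.02], [0, 0, 0], 0],
    [[0, 0, -0.02], [0, 0, 0], 0],
    [[0, 0, 0], [0, 0, 0], 0]
  ]
}}

```text
t: 18.38
tool_pos: [558.3, 1.4, 235.8]
tcp_rot: [-2.674, -1.649, 0.0]
contact_force: [-1.8, -3.4, -0.7]
width: 12.7
grip_force: 59.4
```

```bash
python3 st.py;  python3 - <<'E'
from h import *
c=eyes.capture('scene')
cv2.imwrite('pics/g6.png',cv2.resize(c['img'][285:345,280:360],None,fx=8,fy=8,interpolation=cv2.INTER_CUBIC))
E
```

```text
t 18.38 pos [558.3   1.4 235.8] yaw -26.7 z [-0.  0. -1.] j6 0.33 F [-1.84 -3.42 -0.75] M [-0.944  0.78   0.053] w 12.7 g 59.4
```

View pics/g6.png

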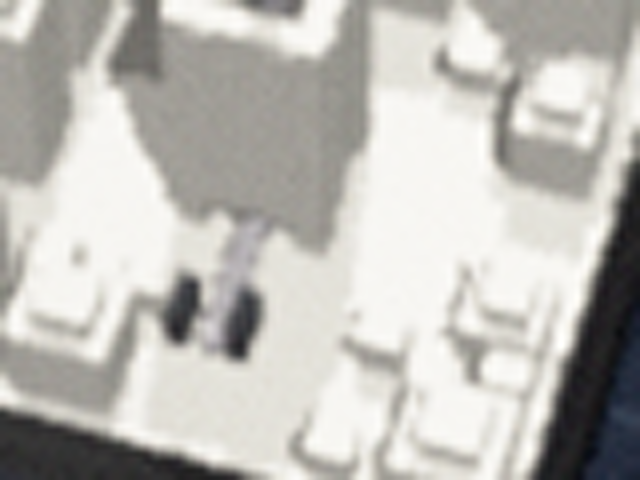

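The tongue now lies between the jaws, tip at (215,345), lock ≈ 1.54. I nudge to the stop, relax the turn within the play, and draw the key out.

Emit:
{"name": "send_rows", "arguments": {
  "rows": [
    [[0, 0, -0.02], [0, 0, 0], 0],
    [[0, 0, -0.015], [0, 0, 0], 0],
    [[0, 0, 0], [0, 0, 0], 0],
    [[0, 0, 0], [0, 0, 0], 0]
  ]
}}

```text
t: 18.92
tool_pos: [558.4, 1.4, 235.9]
tcp_rot: [-2.702, -1.603, 0.0]
contact_force: [-2.9, -3.6, -0.8]
width: 12.7
grip_force: 59.4
```

```bash
python3 st.py
```

```text
t 18.93 pos [558.4   1.4 235.9] yaw -28.6 z [-0.  0. -1.] j6 0.36 F [-2.86 -3.6  -0.75] M [-0.992  0.807  0.083] w 12.7 g 59.4
```

Emit:
{"name": "send_rows", "arguments": {
  "rows": [
    [[0, 0, 0.04], [0, -0.0003, 0], 0],
    [[0, 0, 0.04], [0, -0.0004, 0], 0],
    [[0, 0, 0], [0, 0, 0.003], 0],
    [[0, 0, 0], [0, 0, 0.005], 0],
    [[0, 0, 0], [0, 0, 0.008], 0],
    [[0, 0, 0], [0, 0, 0.008], 0],
    [[0, 0, 0], [0, 0, 0], 0]
  ]
}}

```text
t: 19.8
tool_pos: [558.8, 1.0, 261.2]
tcp_rot: [2.635, 1.709, 0.002]
contact_force: [-2.3, -0.5, -1.6]
width: 13.0
grip_force: 59.3
```

```bash
python3 st.py
```

```text
t 19.8 pos [558.8   1.  261.2] yaw -24.1 z [ 0.002  0.    -1.   ] j6 0.28 F [-2.28 -0.51 -1.6 ] M [-0.094  0.583  0.06 ] w 13.0 g 59.3
```

Emit:
{"name": "send_rows", "arguments": {
  "rows": [
    [[0, 0, 0], [-0.001, -0.0003, 0.008], 0],
    [[0, 0, 0], [0, 0, 0.01], 0],
    [[0, 0, 0], [0, 0, 0.01], 0],
    [[0, 0, 0], [0, 0, 0.012], 0],
    [[0, 0, 0], [0, 0, 0.015], 0],
    [[0, 0, 0], [0, 0, 0.015], 0],
    [[0, 0, 0], [0, 0, 0], 0],
    [[0, 0, 0], [0, 0, 0], 0]
  ]
}}

```text
t: 20.8
tool_pos: [557.2, 0.4, 329.6]
tcp_rot: [-2.635, -1.709, 0.001]
contact_force: [-0.2, -0.3, -3.6]
width: 12.6
grip_force: 59.2
```

```bash
python3 st.py;  python3 - <<'E'
from h import *
c=eyes.capture('scene');np.savez('scene7.npz',**c)
a=cv2.resize(c['img'][285:345,280:360],(400,300),interpolation=cv2.INTER_CUBIC)
b=cv2.resize(c['img'][225:285,273:353],(400,300),interpolation=cv2.INTER_CUBIC)
cv2.imwrite('pics/g7.png',np.hstack([a,b]))
E
```

```text
t 20.8 pos [5.572e+02 4.000e-01 3.296e+02] yaw -24.1 z [-0.  0. -1.] j6 0.28 F [-0.18 -0.3  -3.59] M [-0.022 -0.004  0.021] w 12.6 g 59.2
```

View pics/g7.png

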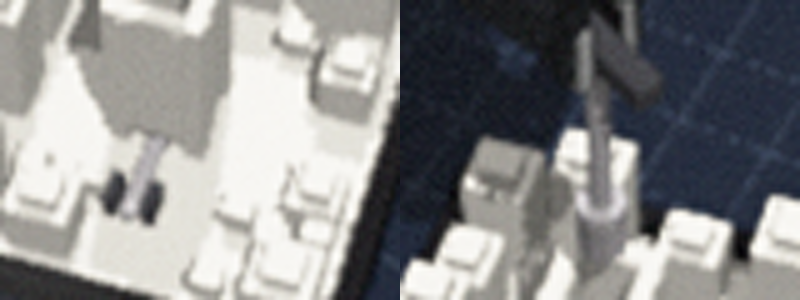

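```bash
python3 - <<'E'
from h import *
c=dict(np.load('scene7.npz'))
g=cv2.cvtColor(c['img'],cv2.COLOR_BGR2GRAY)
for r in range(240,276,3): print(r,g[r,302:324])
for zz in (140,170,200,230,255): print(zz,px(c,(557.2,.4,zz)),px(c,(557.2,5.4,zz))-px(c,(557.2,.4,zz)),px(c,(562.2,.4,zz))-px(c,(557.2,.4,zz)))
E
```

```text
240 [ 27  27  19  26  24  33  81 114 124  85  63  52  37  39  47  61  68  73
  73  77  76  78]
243 [22 26 27 30 28 40 65 83 88 97 90 82 74 57 49 38 34 46 57 61 57 54]
246 [ 28  28  27  30  34  43  57  58  92 112 114  96  72  56  42  39  41  38
  47  46  49  48]
249 [ 31  33  25  38  61  60  46  46  80 109 114  91  78  57  45  39  47  40
  44  45  45  45]
252 [ 34  34  65 160 240 246 247 252 190 115 126 122 100 148 125  82  65  55
  45  40  42  43]
255 [ 64  78 189 244 248 247 247 250 199 122 124 137 133 186 215 240 249 234
 142  55  41  48]
258 [ 83 127 205 238 217 179 174 169 129 106 118 131 134 214 243 248 229 170
 105  56  55  50]
261 [ 93 103 108 112 121 169 201 203 156 115 117 133 132 192 235 203 157 145
 111  67  49  43]
264 [ 94  99 109 106 106 132 197 223 172 123 114 127 135 174 214 213 171 144
 102  58  55  55]
267 [ 86  98 105 112 139 156 141 183 191 175 170 169 182 207 207 160 141 143
 105  54  38  33]
270 [107 138 158 161 163 157 118  89 102 120 123 123 133 139 123 126 137 143
 102  45  19  15]
273 [126 137 152 165 162 161 130  98  94 105 110 113 118 128 128 132 188 213
 214 225 184 128]
140 [312.91206054 272.5740491 ] [2.06636706 0.84696839] [-1.0921978   1.68729354]
170 [312.55859937 264.0956578 ] [2.11077748 0.8538901 ] [-1.11689186  1.70152239]
200 [312.18946199 255.24124479] [2.15713856 0.86059887] [-1.14272657  1.71536517]
230 [311.80358187 245.98522759] [2.20558169 0.867044  ] [-1.16978268  1.72872464]
255 [311.46838789 237.94500706] [2.24764453 0.87217135] [-1.19332612  1.73940735]
```

The left crop shows the tongue tip still between the jaws at full-image (306,327). The right crop shows the key hanging straight above the tower, its rod at most 0.3 px from the predicted line. I carry it back to the holder.

Emit:
{"name": "send_rows", "arguments": {
  "rows": [
    [[0, 0, 0.0214], [-0.0124, 0.0345, 0], 0],
    [[0, 0, 0.0214], [-0.0124, 0.0345, 0], 0],
    [[0, 0, 0.0214], [-0.0124, 0.0345, 0], 0],
    [[0, 0, 0.0214], [-0.0124, 0.0345, 0], 0],
    [[0, 0, 0.0214], [-0.0124, 0.0345, 0], 0],
    [[0, 0, 0.0214], [-0.0124, 0.0345, 0], 0],
    [[0, 0, 0.0214], [-0.0124, 0.0345, 0], 0],
    [[0, 0, 0.0214], [-0.0124, 0.0345, 0], 0]
  ]
}}

```text
t: 21.85
tool_pos: [457.4, 277.3, 329.0]
tcp_rot: [-2.479, -1.929, 0.002]
contact_force: [0.3, -0.1, -3.3]
width: 12.9
grip_force: 59.2
```

Emit:
{"name": "send_rows", "arguments": {
  "rows": [
    [[0, 0, 0], [0, 0, -0.02], 0],
    [[0, 0, 0], [0, 0, -0.02], 0],
    [[0, 0, 0], [0, 0, -0.01], 0],
    [[0, 0, 0], [0, 0, 0], 0],
    [[0, 0, 0], [0, 0, 0], 0]
  ]
}}

```text
t: 22.48
tool_pos: [458.6, 276.4, 280.7]
tcp_rot: [2.48, 1.928, 0.002]
contact_force: [-0.3, -0.3, -2.7]
width: 13.0
grip_force: 59.1
```

```bash
python3 st.py;  python3 - <<'E'
from h import *
c=eyes.capture('scene');np.savez('scene8.npz',**c)
s=bot.sense()['tool_pos']
for zz in (s[2]-191,s[2]-191+32,s[2]-191+70): print(zz,px(c,(458,276.2,zz)))
g=cv2.cvtColor(c['img'],cv2.COLOR_BGR2GRAY)
for r in range(272,308,3): print(r,g[r,434:458])
E
```

```text
t 22.48 pos [458.6 276.4 280.7] yaw -14.3 z [ 0.001  0.    -1.   ] j6 0.64 F [-0.28 -0.29 -2.72] M [-0.    -0.011  0.051] w 13.0 g 59.1
89.87472575143357 [447.07834361 299.33697759]
121.87472575143357 [449.77184324 291.0181413 ]
159.87472575143357 [453.13471554 280.6319568 ]
272 [55 58 54 40 43 44 44 44 39 39 45 45 43 44 53 55 40 37 43 39 45 46 47 69]
275 [ 42  40  46  42  42  46  44  39  53  60  57  47  41  53  49  40  43  43
  35  54  70  93 112 128]
278 [ 41  42  39  45  40  40  41  40  40  42  39  54  63  58  48  44  47  56
  59  75  95 117 127 125]
281 [ 42  43  46  48  46  41  45  43  44  40  49  44  48  43  40  42  38  51
  78  94 113 131 120  79]
284 [ 37  43  42  41  44  40  38  39  45  53  51  41  41  43  46  45  53  75
  95 118 128 125  80  42]
287 [ 29  23  28  34  64  84 117 117  89  59  41  29  32  43  43  53  76  98
 118 125 123  79  48  39]
290 [ 34  39  65  78 145 168 167 169 165 165 168 156 115  84  81  82  97 115
 126 127  99  53  26  25]
293 [103  96  83  81  78  89 111 106 146 174 165 132 160 179 154 117 123 125
 146 170 181 128  55  22]
296 [175 125  84  81  83  80  76  82  87  84  83  81  82 102 132 155 160 158
 159 147 151 157 150 129]
299 [173 172 124  88  78  82  80  77  83  93  98 100 103 100 106 113 119 118
 118 139 161 168 168 172]
302 [173 169 166 162 116  77  70  81  83  88  95  97 101 103 103 106 109 115
 131 143 155 166 164 162]
305 [164 166 160 144 129  94  90  94 100 101  97  92  98 100 101  98  91  87
  85 115 152 160 159 157]
```

Emit:
{"name": "send_rows", "arguments": {
  "rows": [
    [[0, 0, 0], [0, 0, -0.01], 0],
    [[0, 0, 0], [0, 0, -0.008], 0],
    [[0, 0, 0], [0, 0, -0.006], 0],
    [[0, 0, 0], [0, 0, -0.006], 0],
    [[0, 0, 0], [0, 0, 0], 0],
    [[0, 0, 0], [0, 0, 0], 0]
  ]
}}

```text
t: 23.28
tool_pos: [458.3, 276.4, 250.1]
tcp_rot: [2.48, 1.929, 0.0]
contact_force: [0.3, -0.1, -2.4]
width: 12.9
grip_force: 59.1
```

```bash
python3 st.py
```

```text
t 23.27 pos [458.3 276.4 250.1] yaw -14.3 z [ 0.  0. -1.] j6 0.64 F [ 0.29 -0.15 -2.36] M [ 0.038  0.019 -0.029] w 12.9 g 59.1
```

Origin is at about 59 mm, inside the hole, with no contact. I lower it to just above the floor, then the last millimetres slowly.

Emit:
{"name": "send_rows", "arguments": {
  "rows": [
    [[0, 0, 0], [0, 0, -0.01], 0],
    [[0, 0, 0], [0, 0, -0.01], 0],
    [[0, 0, 0], [0, 0, -0.01], 0],
    [[0, 0, 0], [0, 0, -0.008], 0],
    [[0, 0, 0], [0, 0, -0.006], 0],
    [[0, 0, 0], [0, 0, -0.003], 0],
    [[0, 0, 0], [0, 0, 0], 0],
    [[0, 0, 0], [0, 0, 0], 0]
  ]
}}

```text
t: 24.28
tool_pos: [458.4, 276.5, 203.3]
tcp_rot: [2.48, 1.929, 0.001]
contact_force: [1.0, 0.2, -2.9]
width: 13.0
grip_force: 59.1
```

```bash
python3 st.py
```

```text
t 24.27 pos [458.4 276.5 203.3] yaw -14.3 z [ 0.001  0.    -1.   ] j6 0.64 F [ 0.96  0.2  -2.9 ] M [ 0.004 -0.003 -0.012] w 13.0 g 59.1
```

Emit:
{"name": "send_rows", "arguments": {
  "rows": [
    [[0, 0, 0], [0, 0, -0.001], 0],
    [[0, 0, 0], [0, 0, -0.001], 0],
    [[0, 0, 0], [0, 0, -0.0005], 0],
    [[0, 0, 0], [0, 0, 0], 0],
    [[0, 0, 0], [0, 0, 0], 0]
  ]
}}

```text
t: 24.9
tool_pos: [458.5, 276.5, 201.1]
tcp_rot: [2.48, 1.929, 0.002]
contact_force: [-1.3, -0.5, 3.6]
width: 13.2
grip_force: 60.1
```

```bash
python3 st.py
```

```text
t 24.9 pos [458.5 276.5 201.1] yaw -14.3 z [ 0.001  0.    -1.   ] j6 0.64 F [-1.34 -0.45  3.55] M [-0.118  0.192 -0.014] w 13.2 g 60.1
```

On the floor. I release and let it settle.

Emit:
{"name": "send_rows", "arguments": {
  "rows": [
    [[0, 0, 0], [0, 0, 0.0005], 0],
    [[0, 0, 0], [0, 0, 0], 0.25],
    [[0, 0, 0], [0, 0, 0], 0.5],
    [[0, 0, 0], [0, 0, 0], 0.8],
    [[0, 0, 0], [0, 0, 0], 1],
    [[0, 0, 0], [0, 0, 0], 1],
    [[0, 0, 0], [0, 0, 0], 1]
  ]
}}

```text
t: 25.78
tool_pos: [458.2, 276.4, 200.9]
tcp_rot: [-2.48, -1.929, -0.0]
contact_force: [-0.1, 0.1, -0.3]
width: 85.4
grip_force: 0.0
```

Emit:
{"name": "send_rows", "arguments": {
  "rows": [
    [[0, 0, 0], [0, 0, 0.01], 1],
    [[0, 0, 0], [0, 0, 0.025], 1],
    [[0, 0, 0], [0, 0, 0.04], 1],
    [[0, 0, 0], [0, 0, 0.05], 1],
    [[0, 0, 0], [0, -0.03, 0.02], 1],
    [[0, 0, 0], [0, -0.06, 0], 1],
    [[0, 0, 0], [0, -0.06, 0], 1],
    [[0, 0, 0], [0, -0.06, 0], 1]
  ]
}}

```text
t: 26.78
tool_pos: [458.0, 64.8, 347.0]
tcp_rot: [2.478, 1.929, 0.002]
contact_force: [1.4, 0.1, -0.3]
width: 85.4
grip_force: 0.0
```

Emit:
{"name": "send_rows", "arguments": {
  "rows": [
    [[0, 0, 0], [0, -0.06, 0], 1],
    [[0, 0, 0], [0, -0.06, 0], 1],
    [[0, 0, 0], [0, 0, 0], 1],
    [[0, 0, 0], [0, 0, 0], 1],
    [[0, 0, 0], [0, 0, 0], 1]
  ]
}}

```text
t: 27.4
tool_pos: [458.3, -52.3, 346.1]
tcp_rot: [-2.478, -1.931, -0.001]
contact_force: [0.8, -0.6, 0.2]
width: 85.4
grip_force: 0.0
```

```bash
python3 st.py;  python3 - <<'E'
from h import *
c=eyes.capture('scene');t=eyes.capture('top')
z=lambda i,x,y:cv2.resize(i[y:y+60,x:x+80],(400,300),interpolation=cv2.INTER_CUBIC)
cv2.imwrite('pics/g9.png',np.vstack([np.hstack([z(c['img'],400,265),z(t['img'],155,205)]),np.hstack([z(c['img'],273,285),cv2.resize(c['img'],(400,300))])]))
E
```

```text
t 27.4 pos [458.3 -52.3 346.1] yaw -14.1 z [ 0.  0. -1.] j6 -0.04 F [ 0.75 -0.57  0.17] M [-0.007  0.02  -0.025] w 85.4 g 0.0
```

View pics/g9.png

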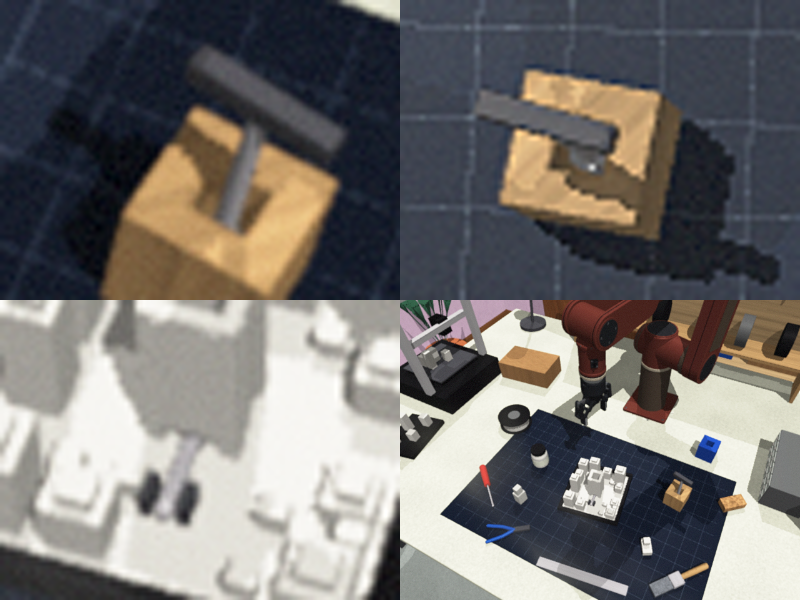

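The key stands upright in the wooden holder: scene crop rod at (235,180), top-view bar centre at (547,120), as at the start. The tongue lies between the jaws, the bystanders are where they were, and the arm is clear.

```bash
python3 -c "
from bench import ticket
print(ticket.hand_in())"
```

```text
the job is handed in; nothing more can be done
None
```

The model is locked (the tongue sits between its jaws, lock about 1.5 rad by camera), the key is back upright in its wooden holder and released, and the job was handed in at about 27 s; no verdict came back.

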